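Show where the sawn-out disc belongs

TASK

Show the apprentice which opening in the panel the larger of the two loose wooden discs was sawn from: with the fingertips, point down at the middle of that disc from a few centimetres above and hold still for two full seconds, then point in the same way at the middle of the larger round opening, and finish there, still pointing at it. Touch and move nothing, and do not dip down over any other piece or opening on the way.

Things in the scene. Friction and masses are not known exactly. Their poses are not given: they have to be found in the camera images.
- disc_large_top (a point): Large round disc, 80 mm across, 18 mm thick: a sawn-out piece of the same pale 18 mm sheet, lying flat and loose on the table. It lies among the other pieces. The point is the centre of its upper face, 18 mm above the table; z is up.
- opening_round_large (a point): Large round opening, 84 mm across, one of the four openings in the pale square wooden panel (300 x 300 mm, fixed to the table, upper face 30 mm above it, turned any way round), each centred 106 mm from the panel's centre towards one of its corners. It goes through the 18 mm sheet; the dark spoil board shows at its bottom. The point is the middle of the opening, level with the upper face of the panel, 30 mm above the table; z is up.
- disc_small_top (a point): Small round disc, 52 mm across, 18 mm thick: a sawn-out piece of the same pale 18 mm sheet, lying flat and loose on the table. The point is the centre of its upper face, 18 mm above the table; z is up.
- block_square_top (a point): Square piece, 62 x 62 x 18 mm: a sawn-out piece of the same pale 18 mm sheet, lying flat and loose on the table. The point is the centre of its upper face, 18 mm above the table; z is up.
- block_oblong_top (a point): Oblong piece, 90 x 40 x 18 mm: a sawn-out piece of the same pale 18 mm sheet, lying flat and loose on the table. The point is the centre of its upper face, 18 mm above the table; z is up.
- tape_top (a point): Small roll of paper tape lying flat among the loose pieces, 52 mm outside, 32 mm hole, 19 mm high. The point is the middle of its upper side; z is up.
- opening_round_small (a point): Small round opening, 56 mm across, in the same panel, diagonally opposite to the large round one. It goes through the 18 mm sheet; the dark spoil board shows at its bottom. The point is the middle of the opening, level with the upper face of the panel, 30 mm above the table; z is up.
- opening_square (a point): Square opening, 66 x 66 mm, in the same panel. It goes through the 18 mm sheet; the dark spoil board shows at its bottom. The point is the middle of the opening, level with the upper face of the panel, 30 mm above the table; z is up.
- opening_oblong (a point): Oblong opening, 94 x 44 mm, in the same panel, diagonally opposite to the square one. It goes through the 18 mm sheet; the dark spoil board shows at its bottom. The point is the middle of the opening, level with the upper face of the panel, 30 mm above the table; z is up.
- sanding_block: Cork sanding block, 60 x 40 x 28 mm, lying loose on the middle of the panel; its top is 58 mm above the table. Origin: centre of its underside. (Other workshop things, not listed, lie or stand farther out: nothing else within 40 mm of a piece or of the panel is higher than 60 mm; a 170 mm bottle and a 90 mm mug stand beyond them as seen from the robot, a hammer, a brush and a screwdriver lie around.)
Not all that is in view belongs to the job. What is shaped like the part that bears disc_large_top but orange or pink is not meant.

How it is judged:
On the way, in this order (a step that is already met when the one before it is completed fails the run):
1. the fingertips dwell just above the middle of the large disc (grasp point, about 19 mm behind the fingertips, within 30 mm of the centre sideways and 15 to 85 mm above the upper face) for 1.5 s (horizontal distance between the grasp point and disc_large_top below 0.03 m and z of the grasp point in the frame of disc_large_top between 0.015 and 0.085 m), for 1.5 s.
2. the fingertips dwell in the same way just above the middle of the large round opening for 0.5 s (horizontal distance between the grasp point and opening_round_large below 0.03 m and z of the grasp point in the frame of opening_round_large between 0.015 and 0.085 m), for 0.5 s.
At the end, for the whole second after the job is handed in: Fingertips still pointing at the large round opening (grasp point within 30 mm of its centre sideways, 15 to 85 mm above the panel face); loose pieces and tape within 5 mm, sanding block within 8 mm of where they lay at the start (all of step 2 and distance of each of disc_large_top, disc_small_top, block_square_top, block_oblong_top, tape_top from where it was at the start of the episode below 0.005 m and distance of sanding_block from where it was at the start of the episode below 0.008 m); the robot touches nothing.
It fails at once if the robot touches anything (over 0.5 N) (contact force between any of the fingers, the arm and anything else above 0.5 N).
It fails at once if a piece, the tape or the sanding block is moved, lifted or carried (pieces and tape 5 mm, sanding block 8 mm) (distance of any of disc_large_top, disc_small_top, block_square_top, block_oblong_top, tape_top from where it was at the start of the episode above 0.005 m or distance of sanding_block from where it was at the start of the episode above 0.008 m).
It fails at once if the grasp point dips below 60 mm above another piece, the tape or another opening, within 25 mm of its middle ((horizontal distance between the grasp point and disc_small_top below 0.025 m and z of the grasp point in the frame of disc_small_top below 0.06 m) or (horizontal distance between the grasp point and block_square_top below 0.025 m and z of the grasp point in the frame of block_square_top below 0.06 m) or (horizontal distance between the grasp point and block_oblong_top below 0.025 m and z of the grasp point in the frame of block_oblong_top below 0.06 m) or (horizontal distance between the grasp point and tape_top below 0.025 m and z of the grasp point in the frame of tape_top below 0.06 m) or (horizontal distance between the grasp point and opening_round_small below 0.025 m and z of the grasp point in the frame of opening_round_small below 0.06 m) or (horizontal distance between the grasp point and opening_square below 0.025 m and z of the grasp point in the frame of opening_square below 0.06 m) or (horizontal distance between the grasp point and opening_oblong below 0.025 m and z of the grasp point in the frame of opening_oblong below 0.06 m)).
It also fails if it takes over 40 s, if anything falls off the work surface, if the arm or the gripper's body presses on something with over 40 N, if the wrist force passes 120 N, or if a joint passes its speed limit or range.

ROBOT

A 6-joint arm with a two-finger parallel gripper is mounted at the origin on the work surface. World frame = base frame: x ahead of the robot, y to its left, z up, the work surface at z = 0. Lengths are in m, angles in rad, forces in N, time in s.
With the tool pointing down it reaches from about 0.25 to 0.725 m from the base axis. Payload 4 kg.
Tool frame: the origin (TCP) lies midway between the tips of the shut fingers; the grasp point (between the pads) lies 19 mm behind it; z points along the fingers, y is the line along which they close (so a half turn about z gives the same grasp; the last joint's range is limited). The gripper opens to 85 mm and grips with 20 to 120 N. Pads are 22 mm wide; open, the fingers measure 114 mm over their backs; the gripper's body (76 mm by 85 mm) begins 54 mm behind the grasp point. The pads swing forward as they close: fully open they stand 13 mm farther back than shut.
Start: joints at [-1.142, 0.241, 0.005, 1.335, 0, 1.571], TCP at [0.208, -0.455, 0.231] pointing down, gripper open.
Joint ranges: [-2.72, 2.72], [-1.05, 1.87], [-1.09, 1.28], [-1.99, 2.15], [-1.42, 1.44], [-3.14, 3.14]. Speed limits (rad/s): [2.79, 2.79, 3.14, 3.14, 3.14, 3.14].

INTERFACE

Orientations are given as a unit quaternion [x, y, z, w].
In Python, from workcell import bot gives the robot as it stands. The module is installed in compiled form; this text tells all that it offers.
- The arm moves only by the tool jog_arm, never from a script. Its argument "deltas" is a list of rows, each an object with "fingers": the opening, from 0 (shut) to 1 (fully open); "delta_pos": the shift along the tool's x, y, z normalised to -1 to 1, where 1 is 300 mm, a list of three; "yaw": the turn about the tool's z normalised to -1 to 1, where 1 is pi/4 rad. A call has 1 to 12 rows; each row is the pose to reach, as a shift and turn from the pose commanded when the call began, along the tool's axes at that moment; what a row does not reach only later rows make up. A row lasts 1/10 s, in which the tool goes at most 50 mm and 8.59 degrees, less where a joint would pass 70% of its speed; a pose out of reach is approached as far as the arm can. A call with a number of a shift or a turn outside -1 to 1 is refused whole. A call with a gripper value outside its range is refused whole. The fingers move at their own pace and stop on an object; the grip force is fixed at half the most. Time passes only in rows, so rows that repeat a pose let the fingers close. It gives the time, the measured TCP pose, the force, the opening and the grip force at its end, in the units of the state.
- bot.get_obs(): the state, without advancing time (a new reading comes with each control period).
- bot.camera(name): name is "scene" or "top" or "wrist"; returns a dict with "image" (420x560x3 uint8, red, green, blue), "range_z" (420x560 float32, m along the optical axis (not along the pixel's ray), 0 where there is no reading), "fx", "fy", "cx", "cy" (pixels), "rvec" (rotation vector, rad) and "tvec" (3), from world to camera coordinates, as OpenCV has them. Camera axes: x right, y down, z forward; pixel columns grow to the right and rows downward; lengths in m; the calibration is good to about 2 mm. A picture is of the moment at which its call begins.
- bot.job_done(): hands the job in; it is judged then, once.
The state is a dict: "clock": time; "joint_pos": joint angles; "joint_vel": joint speeds; "tau": joint torques, N m; "eef_pos": TCP position; "tool_rot": TCP orientation; "ft_force": force on the tool from outside, world axes, zero at the start; "ft_torque": the same for the moment, N m; "grip_width": finger opening in m; "grasp_force": force on a finger pad.
Only numpy, scipy, OpenCV 4.12 (cv2) and the standard library are available. Lean on these libraries where they do the work, as an engineer would, in place of code of your own. Each camera call takes 0.05 s, during which the arm holds its last target. There are 200 camera calls.

## Working session

There is one attempt and no reset: what is moved stays moved. The work goes in short steps, Python scripts to look and compute and a tool call to move; the robot and the scene stay as the last step left them, time stands still between calls to the robot, and variables do not carry over. Pictures are saved under pics/ and viewed, at most 10 in all, crops included, and the job is handed in when it is done.

Besides the shell and the picture viewer there is one more tool, called after "Request:" by a JSON object that holds its "fn" and its "kwargs", one argument or row to a line. jog_arm: Moves the arm, as the interface text tells. Scaled input: -1 to 1 covers 300 mm each way for a shift and pi/4 rad each way for a turn. Its arguments: {"type":"object","properties":{"deltas":{"type":"array","items":{"type":"object","properties":{"fingers":{"type":"number"},"delta_pos":{"type":"array","items":{"type":"number"}},"yaw":{"type":"number"}}}}},"required":["deltas"]}

```bash
mkdir -p pics; cat > h.py <<'E'
import cv2,numpy as np
from workcell import bot
def snap(n):
    c=bot.camera(n); np.savez(n+'.npz',**c); cv2.imwrite(f'pics/{n}1.png',c['image'][:,:,::-1]); return c
def world(c,u,v,z=None):
    R=cv2.Rodrigues(np.array(c['rvec'],float))[0]; t=np.array(c['tvec'],float).ravel()
    d=np.array([(u-c['cx'])/c['fx'],(v-c['cy'])/c['fy'],1.])
    o=-R.T@t; w=R.T@d
    s=float(c['range_z'][int(round(v)),int(round(u))]) if z is None else (z-o[2])/w[2]
    return o+s*w
E
python3 - <<'E'
from h import *
for n in('top','scene'): snap(n)
o=bot.get_obs(); print(o['clock'],o['eef_pos'],o['tool_rot'])
E
```

```text
0.1 [ 0.20766248 -0.45423432  0.23051261] [ 9.77104451e-01  2.12758187e-01 -1.88376666e-04 -9.00496030e-04]
```

View pics/top1.png

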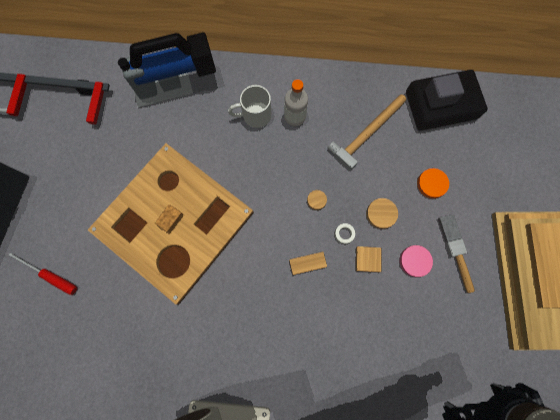

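View pics/scene1.png

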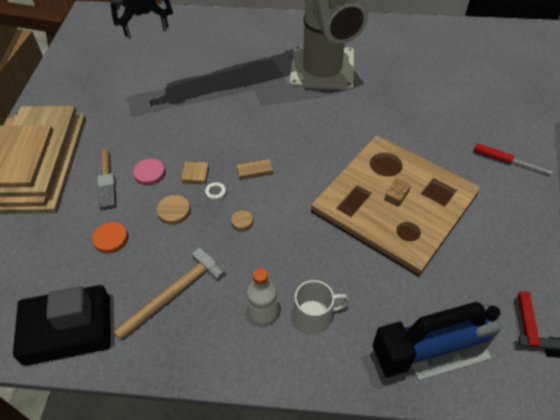

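In the top view the large pale disc is at about (382,213). The large round opening is at (173,261), and the small one is diagonally opposite at (168,181). The panel corners are at about (166,144), (252,212), (177,303) and (89,230).

```bash
python3 - <<'E'
from h import *
from scipy.spatial.transform import Rotation as Ro
c=dict(np.load('top.npz'))
P=lambda n,u,v,z:print(n,world(c,u,v,z).round(3),'depth z',world(c,u,v)[2].round(3)) 
L=[('disc',382,213,.018),('dl',367,213,.018),('dr',398,213,.018),('dsmall',317,200,.018),('tape',345,233,.019),('sq',369,260,.018),('obl',308,263,.018),
('oplarge',173,261,.03),('opL',156,261,.03),('opR',190,261,.03),('opsmall',168,181,.03),('osq',130,224,.03),('oobl',212,215,.03)]
for a in L:P(*a)
k=np.array([world(c,u,v,.03) for u,v in((166,144),(252,212),(177,303),(89,230))]);m=k.mean(0)
print('panel',m,np.linalg.norm(k-np.roll(k,1,0),axis=1), [(m+.5*(a-m)).round(3) for a in k])
s=dict(np.load('scene.npz'))
print('scene disc',world(s,173,208,.018),'op',world(s,386,164,.03))
o=bot.get_obs();M=Ro.from_quat(o['tool_rot']);print(M.as_matrix().round(3))
d=world(c,382,213,.018);g=world(c,173,261,.03)
for t in (d,g):
  print((M.inv().apply(np.r_[t[:2],o['eef_pos'][2]]-o['eef_pos'])/.3).round(3))
E
```

```text
disc [ 0.59  -0.34   0.018] depth z 0.018
dl [ 0.586 -0.302  0.018] depth z 0.017
dr [ 0.593 -0.382  0.018] depth z -0.001
dsmall [ 0.609 -0.17   0.018] depth z 0.015
tape [ 0.528 -0.247  0.019] depth z 0.004
sq [ 0.465 -0.312  0.018] depth z 0.016
obl [ 0.443 -0.159  0.018] depth z 0.018
oplarge [0.415 0.179 0.03 ] depth z 0.012
opL [0.411 0.221 0.03 ] depth z 0.029
opR [0.419 0.136 0.03 ] depth z 0.031
opsmall [0.62  0.223 0.03 ] depth z 0.01
osq [0.498 0.302 0.03 ] depth z 0.013
oobl [0.541 0.097 0.03 ] depth z 0.011
panel [0.5171079  0.19927017 0.03      ] [0.29532518 0.2984443  0.28994065 0.29601958] [array([0.62 , 0.222, 0.03 ]), array([0.538, 0.097, 0.03 ]), array([0.416, 0.176, 0.03 ]), array([0.495, 0.301, 0.03 ])]
scene disc [ 0.59336434 -0.34048196  0.018     ] op [0.41715777 0.18058923 0.03      ]
[[ 0.909  0.416 -0.001]
 [ 0.416 -0.909  0.002]
 [ 0.    -0.002 -1.   ]]
[ 1.316  0.184 -0.   ]
[ 1.506 -1.631  0.003]
```

Both cameras agree to 3 mm: the disc is at (0.591, -0.340) and the opening at (0.416, 0.179). The sizes (80 and 84 mm) and the panel corners fit too. I'll move high towards the disc, shutting the fingers and turning with the base so the last joint stays in range.

Request:
{"fn": "jog_arm", "kwargs": {
  "deltas": [
    {"delta_pos": [0.15,0.02,0],"yaw": -0.1,"fingers": 0},
    {"delta_pos": [0.3,0.04,0],"yaw": -0.2,"fingers": 0},
    {"delta_pos": [0.45,0.06,0],"yaw": -0.3,"fingers": 0},
    {"delta_pos": [0.6,0.08,0],"yaw": -0.4,"fingers": 0},
    {"delta_pos": [0.75,0.1,0],"yaw": -0.5,"fingers": 0},
    {"delta_pos": [0.9,0.12,0],"yaw": -0.6,"fingers": 0},
    {"delta_pos": [1,0.14,0],"yaw": -0.7,"fingers": 0},
    {"delta_pos": [1,0.14,0],"yaw": -0.7,"fingers": 0},
    {"delta_pos": [1,0.14,0],"yaw": -0.7,"fingers": 0}
  ]
}}

```text
clock: 1.0
eef_pos: [0.4982, -0.3676, 0.2301]
tool_rot: [0.882, 0.47, -0.001, -0.001]
ft_force: [-0.7, -0.2, -0.2]
grip_width: -0.0003
grasp_force: 0.0
```

```bash
cat > go.py <<'E'
import sys
from h import *
from scipy.spatial.transform import Rotation as Ro
o=bot.get_obs();M=Ro.from_quat(o['tool_rot'])
print(o['clock'],o['eef_pos'].round(4),o['joint_pos'].round(2),o['grip_width'],o['ft_force'].round(2))
for t in ((.591,-.340,.060),(.416,.178,.072),(.416,.178,.2)):
  print(t,(M.inv().apply(np.array(t)-o['eef_pos'])/.3).round(3))
E
python3 go.py; python3 -c "from h import *;snap('wrist')"
```

```text
1.0 [ 0.4982 -0.3676  0.2301] [-0.64  0.49  0.36  1.45 -0.    1.53] -0.0002673998865783195 [-0.66 -0.21 -0.17]
(0.591, -0.34, 0.06) [0.249 0.207 0.567]
(0.416, 0.178, 0.072) [ 1.357 -1.24   0.53 ]
(0.416, 0.178, 0.2) [ 1.357 -1.241  0.103]
```

View pics/wrist1.png

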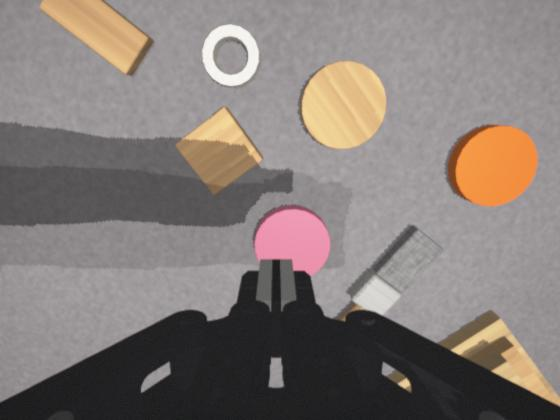

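In the wrist view the pale large disc is at (344,105), ahead of the fingers, and the pink disc is below them, as expected. Next I move over the large disc and then go down.

Request:
{"fn": "jog_arm", "kwargs": {
  "deltas": [
    {"delta_pos": [0.12,0.1,0],"yaw": 0,"fingers": 0},
    {"delta_pos": [0.25,0.207,0],"yaw": 0,"fingers": 0},
    {"delta_pos": [0.25,0.207,0],"yaw": 0,"fingers": 0},
    {"delta_pos": [0.25,0.207,0.1],"yaw": 0,"fingers": 0},
    {"delta_pos": [0.25,0.207,0.22],"yaw": 0,"fingers": 0},
    {"delta_pos": [0.25,0.207,0.34],"yaw": 0,"fingers": 0},
    {"delta_pos": [0.25,0.207,0.44],"yaw": 0,"fingers": 0},
    {"delta_pos": [0.25,0.207,0.52],"yaw": 0,"fingers": 0},
    {"delta_pos": [0.25,0.207,0.565],"yaw": 0,"fingers": 0},
    {"delta_pos": [0.25,0.207,0.565],"yaw": 0,"fingers": 0},
    {"delta_pos": [0.25,0.207,0.565],"yaw": 0,"fingers": 0}
  ]
}}

```text
clock: 2.15
eef_pos: [0.5914, -0.3416, 0.0631]
tool_rot: [0.883, 0.469, 0.0, 0.001]
ft_force: [0.6, -0.1, -0.4]
grip_width: 0.0003
grasp_force: 0.0
```

```bash
python3 go.py; python3 -c "
from h import *
c=snap('wrist');cv2.imwrite('pics/wrist2.png',c['image'][:,:,::-1])"
```

```text
2.15 [ 0.5914 -0.3416  0.0631] [-0.52  0.71  0.3   1.16 -0.    1.64] 0.000344812319194841 [ 0.58 -0.1  -0.41]
(0.591, -0.34, 0.06) [ 0.003 -0.004  0.01 ]
(0.416, 0.178, 0.072) [ 1.109 -1.453 -0.032]
(0.416, 0.178, 0.2) [ 1.109 -1.453 -0.458]
```

View pics/wrist2.png

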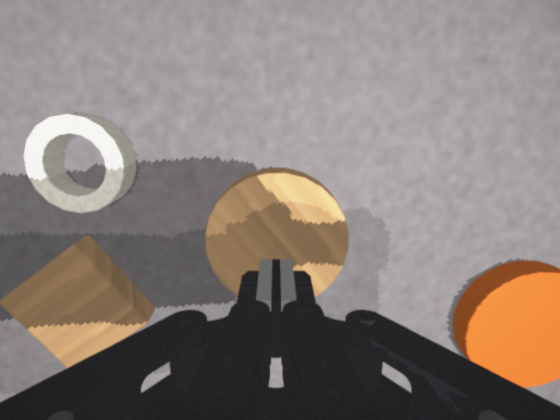

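The large disc is centred at about (277,238), right under the fingertips. I hold for over two seconds, slightly lower.

Request:
{"fn": "jog_arm", "kwargs": {
  "deltas": [
    {"delta_pos": [0,0,0.03],"yaw": 0,"fingers": 0},
    {"delta_pos": [0,0,0.03],"yaw": 0,"fingers": 0},
    {"delta_pos": [0,0,0.03],"yaw": 0,"fingers": 0},
    {"delta_pos": [0,0,0.03],"yaw": 0,"fingers": 0},
    {"delta_pos": [0,0,0.03],"yaw": 0,"fingers": 0},
    {"delta_pos": [0,0,0.03],"yaw": 0,"fingers": 0},
    {"delta_pos": [0,0,0.03],"yaw": 0,"fingers": 0},
    {"delta_pos": [0,0,0.03],"yaw": 0,"fingers": 0},
    {"delta_pos": [0,0,0.03],"yaw": 0,"fingers": 0},
    {"delta_pos": [0,0,0.03],"yaw": 0,"fingers": 0},
    {"delta_pos": [0,0,0.03],"yaw": 0,"fingers": 0},
    {"delta_pos": [0,0,0.03],"yaw": 0,"fingers": 0}
  ]
}}

```text
clock: 3.4
eef_pos: [0.5916, -0.3406, 0.0528]
tool_rot: [0.883, 0.47, 0.0, 0.0]
ft_force: [-0.6, -0.0, -0.4]
grip_width: 0.0002
grasp_force: 0.0
```

Request:
{"fn": "jog_arm", "kwargs": {
  "deltas": [
    {"delta_pos": [0,0,0],"yaw": 0,"fingers": 0},
    {"delta_pos": [0,0,0],"yaw": 0,"fingers": 0},
    {"delta_pos": [0,0,0],"yaw": 0,"fingers": 0},
    {"delta_pos": [0,0,0],"yaw": 0,"fingers": 0},
    {"delta_pos": [0,0,0],"yaw": 0,"fingers": 0},
    {"delta_pos": [0,0,0],"yaw": 0,"fingers": 0},
    {"delta_pos": [0,0,0],"yaw": 0,"fingers": 0},
    {"delta_pos": [0,0,0],"yaw": 0,"fingers": 0},
    {"delta_pos": [0,0,0],"yaw": 0,"fingers": 0},
    {"delta_pos": [0,0,0],"yaw": 0,"fingers": 0},
    {"delta_pos": [0,0,0],"yaw": 0,"fingers": 0},
    {"delta_pos": [0,0,0],"yaw": 0,"fingers": 0}
  ]
}}

```text
clock: 4.6
eef_pos: [0.5916, -0.3406, 0.0528]
tool_rot: [0.883, 0.47, -0.0, -0.0]
ft_force: [-0.1, 0.1, 0.9]
grip_width: 0.0002
grasp_force: 0.0
```

The hold is done. Now I go up and halfway across.

Request:
{"fn": "jog_arm", "kwargs": {
  "deltas": [
    {"delta_pos": [0,0,-0.14],"yaw": 0,"fingers": 0},
    {"delta_pos": [0,0,-0.28],"yaw": 0,"fingers": 0},
    {"delta_pos": [0,0,-0.42],"yaw": 0,"fingers": 0},
    {"delta_pos": [0,0,-0.55],"yaw": 0,"fingers": 0},
    {"delta_pos": [0,0,-0.55],"yaw": 0,"fingers": 0},
    {"delta_pos": [0.09,-0.12,-0.55],"yaw": -0.1,"fingers": 0},
    {"delta_pos": [0.18,-0.24,-0.55],"yaw": -0.2,"fingers": 0},
    {"delta_pos": [0.27,-0.36,-0.55],"yaw": -0.3,"fingers": 0},
    {"delta_pos": [0.36,-0.48,-0.55],"yaw": -0.4,"fingers": 0},
    {"delta_pos": [0.45,-0.6,-0.55],"yaw": -0.5,"fingers": 0},
    {"delta_pos": [0.5,-0.66,-0.55],"yaw": -0.5,"fingers": 0},
    {"delta_pos": [0.5,-0.66,-0.55],"yaw": -0.5,"fingers": 0}
  ]
}}

```text
clock: 5.8
eef_pos: [0.5097, -0.1028, 0.2177]
tool_rot: [0.773, 0.635, -0.0, -0.001]
ft_force: [1.2, -0.6, -0.7]
grip_width: 0.0002
grasp_force: 0.0
```

```bash
python3 go.py
```

```text
5.8 [ 0.5097 -0.1028  0.2177] [-0.2   0.29  0.03  1.32  0.    1.57] 0.00023944076853029067 [ 1.22 -0.62 -0.66]
(0.591, -0.34, 0.06) [-0.724  0.42   0.525]
(0.416, 0.178, 0.072) [ 0.857 -0.487  0.487]
(0.416, 0.178, 0.2) [ 0.857 -0.488  0.06 ]
```

Request:
{"fn": "jog_arm", "kwargs": {
  "deltas": [
    {"delta_pos": [0.13,-0.073,0],"yaw": -0.1,"fingers": 0},
    {"delta_pos": [0.26,-0.147,0],"yaw": -0.2,"fingers": 0},
    {"delta_pos": [0.39,-0.22,0],"yaw": -0.3,"fingers": 0},
    {"delta_pos": [0.52,-0.293,0],"yaw": -0.4,"fingers": 0},
    {"delta_pos": [0.65,-0.367,0],"yaw": -0.5,"fingers": 0},
    {"delta_pos": [0.76,-0.43,0],"yaw": -0.6,"fingers": 0},
    {"delta_pos": [0.857,-0.487,0],"yaw": -0.6,"fingers": 0},
    {"delta_pos": [0.857,-0.487,0],"yaw": -0.6,"fingers": 0},
    {"delta_pos": [0.857,-0.487,0.1],"yaw": -0.6,"fingers": 0},
    {"delta_pos": [0.857,-0.487,0.2],"yaw": -0.6,"fingers": 0},
    {"delta_pos": [0.857,-0.487,0.2],"yaw": -0.6,"fingers": 0}
  ]
}}

```text
clock: 6.9
eef_pos: [0.4164, 0.1732, 0.1541]
tool_rot: [0.605, 0.796, -0.004, -0.002]
ft_force: [-0.3, -0.1, -0.2]
grip_width: -0.0
grasp_force: 0.0
```

```bash
python3 go.py; python3 -c "
from h import *
c=snap('wrist');cv2.imwrite('pics/wrist3.png',c['image'][:,:,::-1])"
```

```text
6.9 [0.4164 0.1732 0.1541] [ 0.39  0.2  -0.25  1.12 -0.    1.69] -4.611320421860945e-05 [-0.34 -0.09 -0.16]
(0.591, -0.34, 0.06) [-1.803  0.106  0.316]
(0.416, 0.178, 0.072) [0.016 0.005 0.274]
(0.416, 0.178, 0.2) [ 0.016  0.002 -0.153]
```

View pics/wrist3.png

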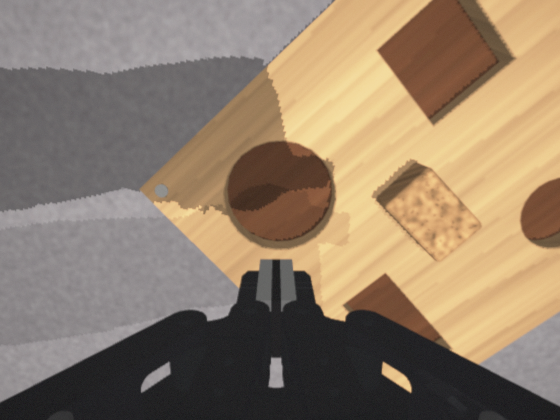

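The opening is centred at about (280,195), in line with the fingers, and the cork block is well to the side. I go straight down to a TCP height of about 0.070 m.

Request:
{"fn": "jog_arm", "kwargs": {
  "deltas": [
    {"delta_pos": [0,0,0.1],"yaw": 0,"fingers": 0},
    {"delta_pos": [0,0,0.2],"yaw": 0,"fingers": 0},
    {"delta_pos": [0,0,0.28],"yaw": 0,"fingers": 0},
    {"delta_pos": [0,0,0.28],"yaw": 0,"fingers": 0},
    {"delta_pos": [0,0,0.28],"yaw": 0,"fingers": 0},
    {"delta_pos": [0,0,0.28],"yaw": 0,"fingers": 0},
    {"delta_pos": [0,0,0.28],"yaw": 0,"fingers": 0},
    {"delta_pos": [0,0,0.28],"yaw": 0,"fingers": 0},
    {"delta_pos": [0,0,0.28],"yaw": 0,"fingers": 0},
    {"delta_pos": [0,0,0.28],"yaw": 0,"fingers": 0},
    {"delta_pos": [0,0,0.28],"yaw": 0,"fingers": 0},
    {"delta_pos": [0,0,0.28],"yaw": 0,"fingers": 0}
  ]
}}

```text
clock: 8.15
eef_pos: [0.4187, 0.1753, 0.0738]
tool_rot: [0.605, 0.796, -0.0, -0.0]
ft_force: [0.1, -0.4, -0.1]
grip_width: -0.0004
grasp_force: 0.0
```

```bash
python3 go.py; python3 -c "
from h import *
c=snap('wrist');cv2.imwrite('pics/wrist4.png',c['image'][:,:,::-1])"
```

```text
8.15 [0.4187 0.1753 0.0738] [ 0.4   0.29 -0.37  0.91 -0.    1.7 ] -0.00037829021155109027 [ 0.06 -0.43 -0.09]
(0.591, -0.34, 0.06) [-1.809  0.092  0.046]
(0.416, 0.178, 0.072) [ 0.011 -0.006  0.006]
(0.416, 0.178, 0.2) [ 0.011 -0.006 -0.421]
```

View pics/wrist4.png

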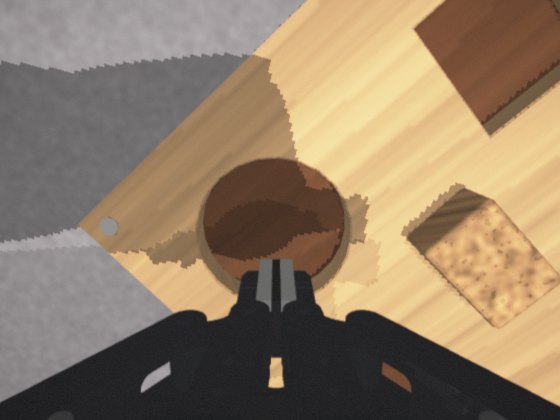

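The opening is centred at about (274,230), under the fingertips. The position is within 4 mm, with the grasp point 63 mm above the panel face, and the dwell is met. I hand in the job.

```bash
python3 -c "
from workcell import bot
print(bot.job_done())"
```

```text
the job is handed in; nothing more can be done
None
```

I pointed at the large disc for over two seconds, then at the large round opening, and handed the job in there with no sign of contact; no verdict came back.

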